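Put the three mixed-up cutting dies back in their own sample trays

TASK

The three steel cutting dies (a small round one, a large oval heel die and an oblong strap die) have been put back in one another's trays. Move each die to the tray whose black rubber sample shows its shape, using the empty spare tray to park one on the way, and leave every die lying flat in the middle of its tray's nest, inside the low rim and the same side up as now. It does not matter how a die is turned in its nest.

Things in the scene. Friction and masses are not known exactly. Their poses are not given: they have to be found in the camera images.
- die_round_center (a point): round cutting die: the smallest, a grey steel ring 40 mm across (42 mm over the seam), 35 mm high, gripable up to 31 mm high, at any yaw. Lies flat in a wrong nest, turned at random. Treat the inside as filled: grip across the outside. Point: centre, 17.5 mm above its underside; z up. 0.1 to 0.3 kg.
- die_heel_center (a point): heel cutting die: the widest, a grey steel band bent to a broad oval with one dark bar inside; 74 mm along its x, 64 mm along its y, 31 mm high, gripable up to 27 mm high. Grip across y. Lies flat in a wrong nest, turned at random. Treat the inside as filled: grip across the outside. Point: centre, 15.5 mm above its underside; z up. 0.1 to 0.3 kg.
- die_strap_center (a point): strap cutting die: narrow oblong grey steel frame, rounded corners, two dark cross-bars inside; 80 mm along its x, 44 mm along its y, 32 mm high. Grip across y. Lies flat in a wrong nest, turned at random. Treat the inside as filled: grip across the outside. Point: centre, 16 mm above its underside; z up. 0.1 to 0.3 kg.
- tray_round_nest (a point): Round-die tray: fixed wood board 192 x 118 mm, top at z = 0.022. Near end: nest, a 108 mm square flat floor in a rim 5 mm wide, 4 mm high. On the far part its fixed sample: black rubber disc, 40 mm across, 4 mm thick. Point: middle of the nest floor (z = 0.022); x runs along the board to the far part, whose middle is 96 mm from the point; z up.
- tray_heel_nest (a point): Heel-die tray: fixed wood board 192 x 118 mm, top at z = 0.022. Near end: nest, a 108 mm square flat floor in a rim 5 mm wide, 4 mm high. On the far part its fixed sample: black rubber oval, 74 x 64 mm, 4 mm thick. Point: middle of the nest floor (z = 0.022); x runs along the board to the far part, whose middle is 96 mm from the point; z up.
- tray_strap_nest (a point): Strap-die tray: fixed wood board 192 x 118 mm, top at z = 0.022. Near end: nest, a 108 mm square flat floor in a rim 5 mm wide, 4 mm high. On the far part its fixed sample: black rubber oblong, 80 x 40 mm, 4 mm thick. Point: middle of the nest floor (z = 0.022); x runs along the board to the far part, whose middle is 96 mm from the point; z up.
- tray_blank_nest (a point): Spare tray: fixed wood board 192 x 118 mm, top at z = 0.022. Near end: nest, a 108 mm square flat floor in a rim 5 mm wide, 4 mm high. Nest empty at the start (the free spot). Far part: no rubber sample, only a loose chalk stick (11 x 50 mm). Point: middle of the nest floor (z = 0.022); x runs along the board to the far part, whose middle is 96 mm from the point; z up.

How it is judged (in metres and radians):
At the end, for the whole second after the job is handed in: Each die's centre is within 12 mm (horizontally) of the middle of its own tray's nest, it rests on the nest floor (centre 10 to 22 mm above it), flat within 0.1 rad, still the same side up, and at rest; its turn about the vertical is free (horizontal distance between die_round_center and tray_round_nest below 0.012 m and z of die_round_center in the frame of tray_round_nest between 0.01 and 0.022 m and angle between each of die_round_center, die_heel_center, die_strap_center's own z axis and vertical below 0.1 rad and linear speed of each of die_round, die_heel, die_strap below 0.02 m/s and angular speed of each of die_round, die_heel, die_strap below 0.2 rad/s and horizontal distance between die_heel_center and tray_heel_nest below 0.012 m and z of die_heel_center in the frame of tray_heel_nest between 0.01 and 0.022 m and horizontal distance between die_strap_center and tray_strap_nest below 0.012 m and z of die_strap_center in the frame of tray_strap_nest between 0.01 and 0.022 m); the robot touches nothing.
It also fails if it takes over 118 s, if anything falls off the work surface, if the arm or the gripper's body presses on something with over 40 N, if the wrist force passes 120 N, or if a joint passes its speed limit or range.

ROBOT

A 6-joint arm with a two-finger parallel gripper is mounted at the origin on a cart in front of the work surface, level with it; the furniture and walls round the work are solid. World frame = base frame: x ahead of the robot, y to its left, z up, the work surface at z = 0. Lengths are in m, angles in degrees, forces in N, time in s.
With the tool pointing down it reaches from about 0.25 to 0.725 m from the base axis. Payload 9.7 kg.
Tool frame: the origin (TCP) lies at the very end of the fingers, on their centre line; the grasp point (between the pads) lies 19 mm behind it; z points along the fingers, y is the direction in which the jaws open and shut (so a half turn about z gives the same grasp; the last joint's range is limited). The gripper opens to 85 mm and grips with 20 to 120 N. Pads are 22 mm wide; open, the fingers measure 114 mm over their backs; the gripper's body (76 mm by 85 mm) begins 54 mm behind the grasp point. The pads swing forward as they close: fully open they stand 13 mm farther back than shut.
Start: joints at [-70.703, 4.979, 10.078, 95.1, 0, 90], TCP at [0.182, -0.519, 0.231] pointing down, gripper open.
Joint ranges: [-179.16, 179.16], [-48.56, 103.87], [-65.8, 70.77], [-126.05, 130.52], [-82.76, 87.17], [-180, 180]. Speed limits (degrees/s): [127.2, 127.2, 147.25, 180, 180, 180].

INTERFACE

Orientations are given as [roll, pitch, yaw] about the fixed x, y, z axes, in that order (R = Rz(yaw) Ry(pitch) Rx(roll)).
In Python, from workcell import bot gives the robot as it stands. The module is installed in compiled form; this text tells all that it offers.
- The arm moves only by the tool step_arm, never from a script. Its arguments are lists of equal length, an entry for each row: "dr": the turn, a rotation vector about the tool's x, y, z in rad, a list of three; "xyz": the shift along the tool's x, y, z in units of 40 mm (1.0 is 40 mm), a list of three; "gripper": the opening, from 0 (shut) to 1 (fully open). In form: {"dr": [[wx, wy, wz], ...], "xyz": [[x, y, z], ...], "gripper": [gripper, ...]}. A call has exactly 8 rows; each row is the pose to reach, as a shift and turn from the pose commanded when the call began, along the tool's axes at that moment; what a row does not reach only later rows make up. A row lasts 1/10 s, in which the tool goes at most 50 mm and 8.59 degrees, less where a joint would pass 70% of its speed; a pose out of reach is approached as far as the arm can. A call with a gripper value outside its range is refused whole. The fingers move at their own pace and stop on an object; "squeeze" is the grip in N (left out, the last holds). Time passes only in rows, so rows that repeat a pose let the fingers close, or fill a call up. It gives the time, the measured TCP pose, the force and the opening at its end, in the units of the state.
- bot.get_obs(): the state, without advancing time (a new reading comes with each control period).
- bot.camera(name): name is "side" or "top" or "wrist"; returns a dict with "image" (480x640x3 uint8, red, green, blue), "camera_matrix" (3x3 intrinsics, pixels), "R" (3x3) and "t" (3): a world point X has camera coordinates R X + t. Camera axes: x right, y down, z forward; pixel columns grow to the right and rows downward; lengths in m; the calibration is good to about 2 mm. A picture is of the moment at which its call begins. There is no depth.
- bot.job_done(): hands the job in, once; it reports no verdict.
Trained networks look in a picture, given as the dict that the camera call returned (one of the last four; its "shot" number tells which), for a name from the list of things; names that differ only in an ending like _2 or _b are one class to them, and where a whole thing is asked for, a point or a joint stands for the part that bears it (a point fixed in the world has none). Each returns a list of dicts, best first, with "p" (0 to 1); they miss things now and then, are a little off and sometimes report something else, mostly with a low value. They report only what shows in the picture. A call takes as long as a camera call.
- bot.regions_of(picture, thing): "region" (480x640 bool, what is visible of it) and "box" ([centre column, centre row, width, height] in pixels, round what is visible of it).
The state is a dict: "time": time; "q": joint angles; "qd": joint speeds; "joint_efforts": joint torques, N m; "ee_pos": TCP position; "tcp_rot": TCP orientation; "wrist_force": force on the tool from outside, world axes, zero at the start; "torque": the same for the moment, N m; "opening": finger opening in m.
Only numpy, scipy, OpenCV 4.12 (cv2) and the standard library are available. Lean on these libraries where they do the work, as an engineer would, in place of code of your own. Each camera call takes 0.05 s, during which the arm holds its last target.

## Working session

There is one attempt and no reset: what is moved stays moved. The work goes in short steps, Python scripts to look and compute and a tool call to move; the robot and the scene stay as the last step left them, time stands still between calls to the robot, and variables do not carry over. Pictures are saved under pics/ and viewed, and the job is handed in when it is done.

Besides the shell and the picture viewer there is one more tool, called as a command line: name --argument value ..., lists and objects as JSON in quotes. step_arm: Moves the arm, as the interface text tells. Its arguments: {"type":"object","properties":{"dr":{"type":"array"},"xyz":{"type":"array"},"gripper":{"type":"array"},"squeeze":{"type":"number"}},"required":["dr","xyz","gripper"]}

```bash
mkdir -p pics; cat > h.py <<'E'
import numpy as np, cv2
from workcell import bot
def snap(n,f):
    p=bot.camera(n); cv2.imwrite('pics/'+f+'.png',p['image'][:,:,::-1]); return p
def ray(p,u,v,z):
    K=np.array(p['camera_matrix']);R=np.array(p['R']);t=np.array(p['t'])
    d=R.T@np.linalg.solve(K,[u,v,1]);c=-R.T@t
    return c+d*(z-c[2])/d[2]
def proj(p,X):
    q=np.array(p['camera_matrix'])@(np.array(p['R'])@np.array(X)+np.array(p['t']));return q[:2]/q[2]
E
python3 - <<'E'
from h import *
print(bot.get_obs())
for n in ['top','side']:
    p=snap(n,n+'0'); print(n,p['R'],p['t'],p['camera_matrix'])
    for k in ['die_round_center','die_heel_center','die_strap_center','tray_round_nest','tray_heel_nest','tray_strap_nest','tray_blank_nest']:
        for r in bot.regions_of(p,k)[:3]: print(k,round(r['p'],2),np.round(r['box'],1), np.round(ray(p,*r['box'][:2],.04),3), int(r['region'].sum()))
E
```

```text
{'time': 0.0, 'q': array([-7.07035022e+01,  5.01146374e+00,  1.00308534e+01,  9.50971566e+01,
        9.49990836e-04,  9.00002307e+01]), 'qd': array([-0.06332385,  0.07332375,  0.08952701, -0.03419069,  0.03107789,
        0.00655256]), 'joint_efforts': array([-5.46685405e-04, -5.20392215e+01,  4.64798534e+01,  1.62740011e-02,
       -1.29719269e-04,  1.06596767e-05]), 'ee_pos': array([ 0.1816787 , -0.51888031,  0.23054731]), 'tcp_rot': array([-1.79922233e+02, -9.49676829e-04,  1.92962658e+01]), 'wrist_force': array([-0.51805982, -0.1121777 , -0.45882443]), 'torque': array([ 0.02116409, -0.0381952 ,  0.08198887]), 'opening': 0.08540171824526042}
top [[ 0.00554464 -0.99997388  0.00463727]
 [-0.98143533 -0.00633078 -0.19168882]
 [ 0.19171317 -0.00348834 -0.9814448 ]] [0.11054496 0.45900543 1.10101808] [[622.02152106   0.         312.70280437]
 [  0.         622.02152106 241.13376381]
 [  0.           0.           1.        ]]
die_round_center 0.77 [359.3 244.5  24.8  22.2] [0.453 0.027 0.04 ] 255
die_heel_center 0.89 [463.9 245.4  38.4  38.5] [ 0.453 -0.166  0.04 ] 638
die_strap_center
[... 447 characters left out ...]
.84810699 -0.51130105]] [-0.44361969  0.17973043  0.8903073 ] [[559.55563747   0.         320.55768985]
 [  0.         559.55563747 241.10810665]
 [  0.           0.           1.        ]]
die_round_center 0.79 [321.4 296.6  28.1  28.4] [0.455 0.018 0.04 ] 646
die_heel_center 0.68 [347.1 376.9  55.9  48.5] [ 0.459 -0.175  0.04 ] 1738
die_strap_center 0.68 [318.4 238.6  40.4  35. ] [0.481 0.21  0.04 ] 1009
tray_round_nest 0.55 [335.6 246.8 103.5  43.7] [0.509 0.173 0.04 ] 2419
tray_heel_nest 0.79 [343.4 308.9 118.5  59.1] [ 0.485 -0.022  0.04 ] 4466
tray_strap_nest 0.57 [370.7 385.2 149.6  80.9] [ 0.487 -0.196  0.04 ] 7037
tray_blank_nest 0.6 [324.6 207.4  89.9  39.5] [0.517 0.341 0.04 ] 2253
```

View pics/top0.png

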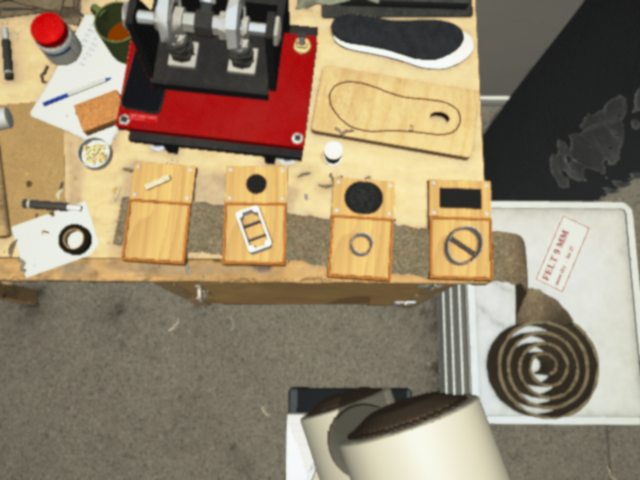

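View pics/side0.png

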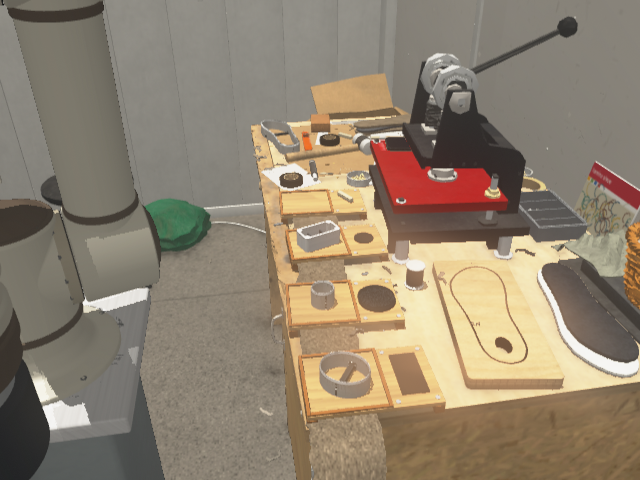

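```bash
python3 - <<'E'
import cv2
a=cv2.imread('pics/top0.png')
cv2.imwrite('pics/t1.png',cv2.resize(a[155:285,110:310],None,fx=4,fy=4,interpolation=cv2.INTER_CUBIC))
cv2.imwrite('pics/t2.png',cv2.resize(a[155:285,310:510],None,fx=4,fy=4,interpolation=cv2.INTER_CUBIC))
E
```

```text
(no output)
```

View pics/t1.png

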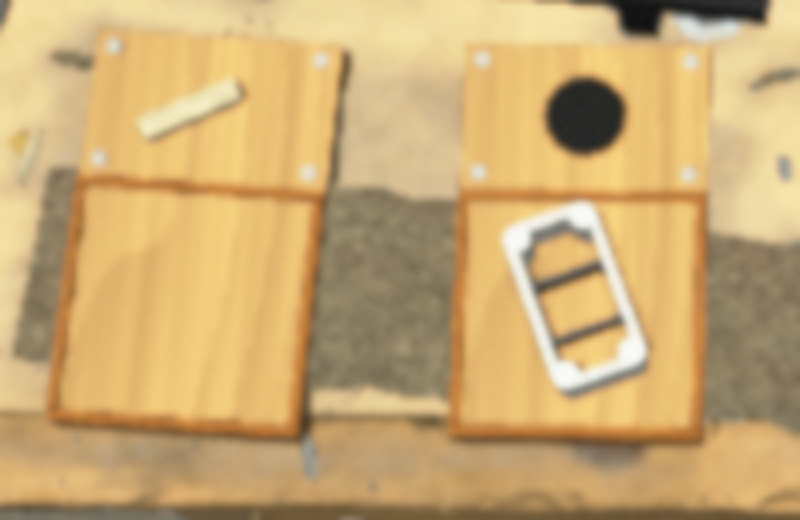

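View pics/t2.png

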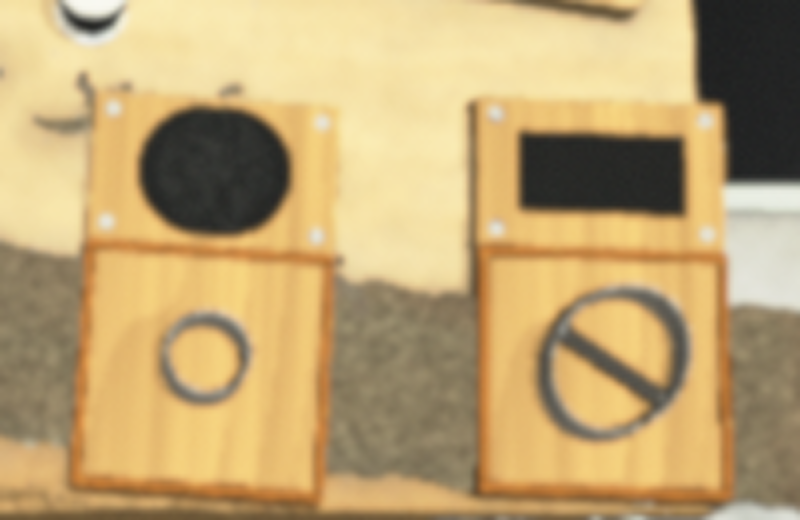

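```bash
cat > trays.py <<'E'
from h import *
T={'blank':(1,[(78,179),(323,192),(301,436),(49,420)]),'round':(1,[(460,192),(707,194),(700,440),(449,436)]),
'heel':(2,[(86,240),(332,256),(321,503),(70,488)]),'strap':(2,[(477,246),(727,250),(732,499),(476,494)])}
def px(w,x,y): return ((110 if w==1 else 310)+(x+.5)/4-.5,155+(y+.5)/4-.5)
E
python3 - <<'E'
from trays import *
p=bot.camera('top'); print('cam',-np.array(p['R']).T@p['t'])
for k,(w,c) in T.items():
    P=np.array([ray(p,*px(w,*q),.026)[:2] for q in c])
    L=[np.linalg.norm(P[i]-P[(i+1)%4]) for i in range(4)]
    d=(P[0]+P[1]-P[2]-P[3]); print(k,P.mean(0).round(4),'yaw',np.degrees(np.arctan2(d[1],d[0])).round(1),np.round(L,4))
# dies
def rect(n,w,c,z):
    P=np.array([ray(p,*px(w,*q),z)[:2] for q in c]); print(n,P.round(4).tolist(),P.mean(0).round(4))
rect('strap corners',1,[(503,232),(590,201),(648,357),(568,394)],.054)
rect('round l,t,r,b',2,[(160,357),(205,311),(250,357),(205,405)],.057)
rect('heel ext',2,[(538,360),(692,340),(630,284),(600,440)],.053)
rect('heel bar ends',2,[(562,335),(662,400)],.053)
E
```

```text
cam [0.23879155 0.11728866 1.16806205]
blank [0.4793 0.406 ] yaw -2.8 [0.1162 0.1169 0.1174 0.1157]
round [0.4763 0.2226] yaw -0.7 [0.1168 0.1178 0.1165 0.1168]
heel [0.4508 0.0245] yaw -3.6 [0.1162 0.1174 0.1162 0.1182]
strap [ 0.4518 -0.1629] yaw -1.8 [0.118  0.1184 0.1185 0.1179]
strap corners [[0.5089, 0.2559], [0.5239, 0.2163], [0.4508, 0.1882], [0.4335, 0.2242]] [0.4793 0.2211]
round l,t,r,b [[0.4512, 0.0462], [0.4727, 0.0255], [0.4514, 0.0052], [0.4292, 0.0259]] [0.4511 0.0257]
heel ext [[0.4517, -0.1267], [0.4614, -0.1976], [0.4875, -0.1703], [0.4149, -0.1536]] [ 0.4539 -0.162 ]
heel bar ends [[0.4634, -0.1381], [0.4335, -0.1826]] [ 0.4484 -0.1604]
```

```bash
cat > go.py <<'E'
import sys
from h import *
from scipy.spatial.transform import Rotation as Ro
def go(x,y,z,yaw):
    o=bot.get_obs(); R=Ro.from_euler('xyz',o['tcp_rot'],degrees=True)
    d=R.inv().apply(np.array([x,y,z])-o['ee_pos'])/.04
    w=(R.inv()*Ro.from_euler('xyz',[180,0,yaw],degrees=True)).as_rotvec()
    print('t',round(o['time'],2),'pos',o['ee_pos'].round(4),'rot',o['tcp_rot'].round(2),'q',o['q'].round(0),'op',round(o['opening'],4),'F',o['wrist_force'].round(1))
    print('dr',w.round(3).tolist(),'xyz',d.round(3).tolist(),'dist',round(np.linalg.norm(d)*.04,3))
if __name__=='__main__': go(*map(float,sys.argv[1:]))
E
python3 go.py .45 .026 .23 0
```

```text
t 0.85 pos [ 0.1818 -0.5191  0.2313] rot [180.    0.   19.3] q [-71.   5.  10.  95.  -0.  90.] op 0.0857 F [-0.2 -0.8  0.2]
dr [0.0, 0.0, 0.337] xyz [10.833, -10.646, 0.032] dist 0.608
```

step_arm --dr '[[0,0,0.337],[0,0,0.337],[0,0,0.337],[0,0,0.337],[0,0,0.337],[0,0,0.337],[0,0,0.337],[0,0,0.337]]' --xyz '[[10.8,-10.6,0],[10.8,-10.6,0],[10.8,-10.6,0],[10.8,-10.6,0],[10.8,-10.6,0],[10.8,-10.6,0],[10.8,-10.6,0],[10.8,-10.6,0]]' --gripper '[1,1,1,1,1,1,1,1]'

```text
time: 1.65
ee_pos: [0.3582, -0.1601, 0.2316]
tcp_rot: [180.0, -0.1, -0.0]
wrist_force: [1.7, -0.6, 0.4]
opening: 0.0854
```

```bash
python3 go.py .45 .026 .23 0
```

```text
t 1.65 pos [ 0.3582 -0.1601  0.2316] rot [ 1.7998e+02 -6.0000e-02 -4.0000e-02] q [-24. -16. -10.  97.   0. 156.] op 0.0854 F [ 1.7 -0.6  0.4]
dr [0.0, -0.001, -0.001] xyz [2.293, -4.654, 0.04] dist 0.208
```

step_arm --dr '[[0,0,-1.05],[0,0,-1.05],[0,0,-1.05],[0,0,-1.05],[0,0,-1.05],[0,0,-1.05],[0,0,-1.05],[0,0,-1.05]]' --xyz '[[2.3,-4.65,0],[2.3,-4.65,0],[2.3,-4.65,0],[2.3,-4.65,0],[2.3,-4.65,0],[2.3,-4.65,0],[2.3,-4.65,0],[2.3,-4.65,0]]' --gripper '[1,1,1,1,1,1,1,1]'

```text
time: 2.45
ee_pos: [0.4499, 0.0243, 0.2313]
tcp_rot: [-180.0, 0.0, 60.3]
wrist_force: [-0.1, -0.3, -0.6]
opening: 0.0852
```

```bash
python3 go.py .451 .026 .15 90; python3 -c "
from h import *
p=snap('wrist','w0');print(p['R'],-np.array(p['R']).T@p['t'])"
```

```text
t 2.45 pos [0.4499 0.0243 0.2313] rot [-180.      0.     60.31] q [  3.  -9.  -3.  95.   0. 123.] op 0.0852 F [-0.1 -0.3 -0.6]
dr [-0.0, 0.0, -0.518] xyz [0.052, 0.003, 2.032] dist 0.081
[[ 0.8690143  -0.49478366 -0.00181045]
 [-0.47633427 -0.83758944  0.26748757]
 [-0.1338649  -0.23158815 -0.96355961]] [0.48303096 0.08325267 0.37456351]
```

View pics/w0.png

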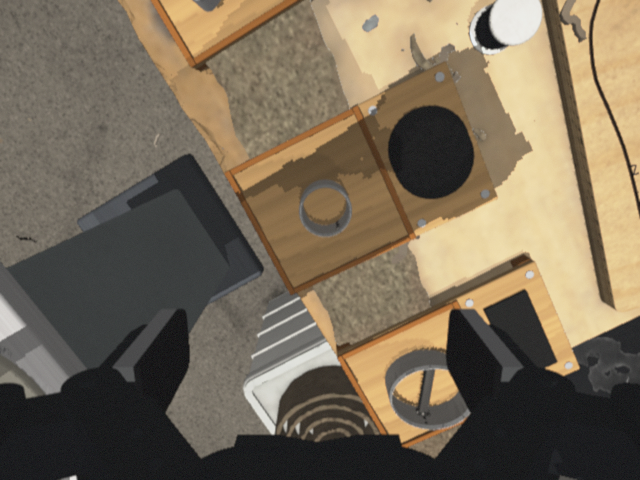

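```bash
python3 - <<'E'
from h import *
p=bot.camera('wrist')
P=np.array([ray(p,*q,.026)[:2] for q in [(229,172),(359,104),(414,237),(295,294)]]);print(P.round(3),P.mean(0))
print(ray(p,325,203,.057), ray(p,326,212,.022))
r=bot.regions_of(p,'die_round_center')
for a in r[:2]:
  print(a['p'],a['box'],ray(p,*a['box'][:2],.0395))
r=bot.regions_of(p,'die_heel_center')
for a in r[:2]:
  print(a['p'],a['box'],ray(p,*a['box'][:2],.0375))
E
```

```text
[[ 0.402  0.085]
 [ 0.517  0.079]
 [ 0.506 -0.037]
 [ 0.394 -0.031]] [0.45488675 0.02378655]
[0.45862894 0.02999708 0.057     ] [0.45287189 0.01718224 0.022     ]
0.79 [323.6, 207.7, 51.5, 57.7] [0.45445508 0.02438079 0.0395    ]
0.8 [428.1, 388.8, 80.8, 78.4] [ 0.45354939 -0.16515233  0.0375    ]
```

step_arm --dr '[[0,0,-0.13],[0,0,-0.26],[0,0,-0.39],[0,0,-0.518],[0,0,-0.518],[0,0,-0.518],[0,0,-0.518],[0,0,-0.518]]' --xyz '[[0.06,0.06,0.8],[0.06,0.06,1.7],[0.06,0.06,2.6],[0.06,0.06,3.4],[0.06,0.06,4.0],[0.06,0.06,4.5],[0.06,0.06,4.9],[0.06,0.06,5.1]]' --gripper '[1,1,1,1,1,1,1,1]'

```text
time: 3.45
ee_pos: [0.4524, 0.0247, 0.0259]
tcp_rot: [-179.9, 0.0, 89.7]
wrist_force: [-0.0, -0.2, 0.8]
opening: 0.0857
```

```bash
python3 go.py .453 .025 .027 90; python3 -c "
from h import *
p=snap('wrist','w1')"
```

```text
t 3.45 pos [0.4524 0.0247 0.0259] rot [-1.799e+02  1.000e-02  8.968e+01] q [  3.  -7. -25.  73.  -0.  93.] op 0.0857 F [-0.  -0.2  0.8]
dr [-0.002, 0.0, -0.006] xyz [0.008, 0.016, -0.027] dist 0.001
```

View pics/w1.png

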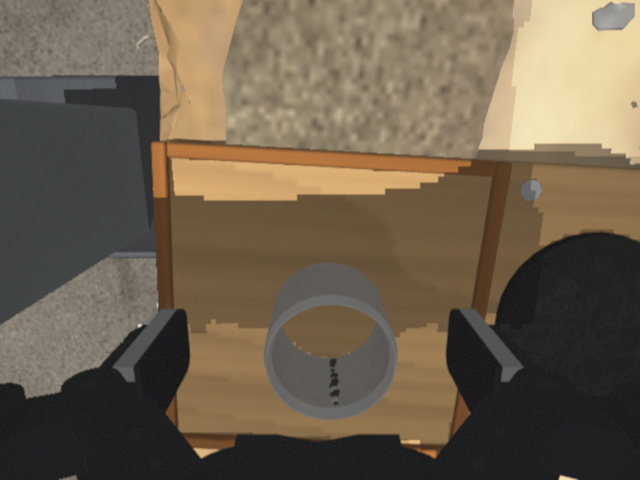

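step_arm --dr '[[0,0,0],[0,0,0],[0,0,0],[0,0,0],[0,0,0],[0,0,0],[0,0,0],[0,0,0]]' --xyz '[[0,0.08,0],[0,0.08,0],[0,0.08,0],[0,0.08,0],[0,0.08,0],[0,0.08,0],[0,0.08,0],[0,0.08,0]]' --gripper '[1,0.7,0.4,0.4,0.4,0.4,0.4,0.4]' --squeeze 40

```text
time: 4.3
ee_pos: [0.4568, 0.0249, 0.0281]
tcp_rot: [179.9, -0.0, 89.8]
wrist_force: [-1.3, -0.6, 6.9]
opening: 0.0392
```

```bash
python3 go.py .479 .405 .12 130;python3 -c "
from h import *
p=snap('wrist','w2')"
```

```text
t 4.3 pos [0.4568 0.0249 0.0281] rot [179.93  -0.    89.82] q [  3.  -7. -24.  73.  -0.  93.] op 0.0392 F [-1.3 -0.6  6.9]
dr [0.001, 0.0, -0.701] xyz [9.504, 0.53, -2.297] dist 0.392
```

View pics/w2.png

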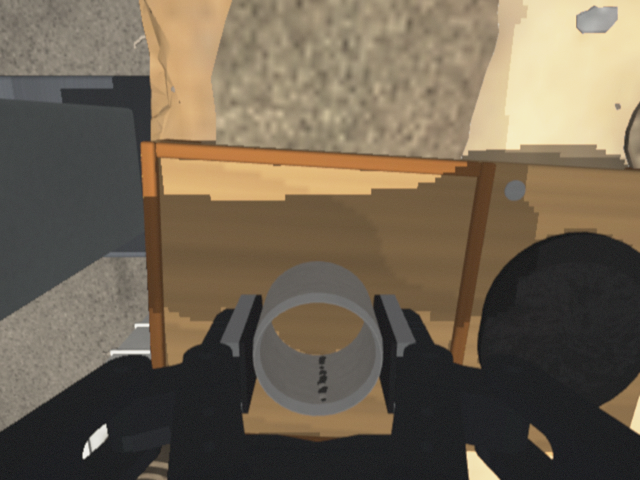

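step_arm --dr '[[0,0,0],[0,0,0],[0,0,0],[0,0,0],[0,0,0],[0,0,0],[0,0,0],[0,0,0]]' --xyz '[[0,0,-0.4],[0,0,-1.0],[0,0,-1.8],[0.5,0,-2.5],[1.4,0.1,-2.5],[2.4,0.2,-2.5],[3.4,0.3,-2.5],[4.4,0.3,-2.5]]' --gripper '[0.4,0.4,0.4,0.4,0.4,0.4,0.4,0.4]'

```text
time: 5.15
ee_pos: [0.4689, 0.2024, 0.1272]
tcp_rot: [180.0, -0.0, 89.8]
wrist_force: [0.2, 0.1, -1.5]
opening: 0.0394
```

```bash
python3 go.py .479 .406 .07 90;python3 -c "
from h import *
p=snap('wrist','w3')"
```

```text
t 5.15 pos [0.4689 0.2024 0.1272] rot [179.99  -0.    89.81] q [ 23.  -1.  -8.  83.  -0. 114.] op 0.0394 F [ 0.2  0.1 -1.5]
dr [0.0, -0.0, -0.003] xyz [5.09, 0.234, 1.43] dist 0.212
```

View pics/w3.png

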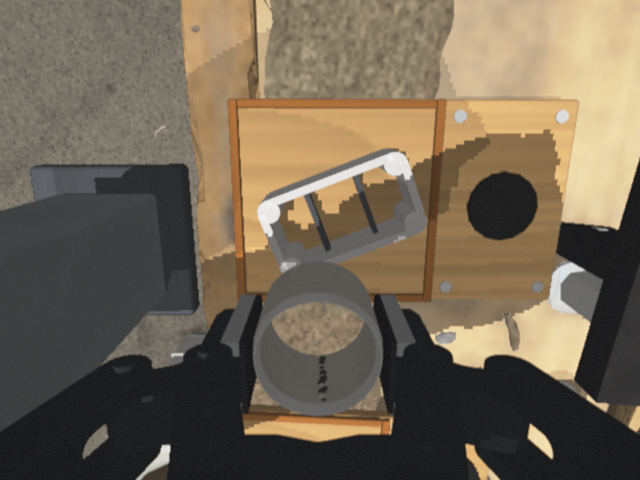

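step_arm --dr '[[0,0,0],[0,0,0],[0,0,0],[0,0,0],[0,0,0],[0,0,0],[0,0,0],[0,0,0]]' --xyz '[[1.0,0.05,0],[2.0,0.1,0],[3.0,0.15,0],[4.0,0.2,0],[4.8,0.24,0],[5.09,0.24,0.3],[5.09,0.24,0.8],[5.09,0.24,1.4]]' --gripper '[0.4,0.4,0.4,0.4,0.4,0.4,0.4,0.4]'

```text
time: 6.0
ee_pos: [0.479, 0.4045, 0.0703]
tcp_rot: [180.0, 0.0, 89.9]
wrist_force: [-0.1, -0.4, -1.3]
opening: 0.0392
```

```bash
python3 go.py .479 .406 .029 90;python3 -c "
from h import *
p=snap('wrist','w4')"
```

```text
t 6.0 pos [0.479  0.4045 0.0703] rot [179.99   0.    89.86] q [ 40.  15.   4.  79.  -0. 130.] op 0.0392 F [-0.1 -0.4 -1.3]
dr [0.0, 0.0, -0.002] xyz [0.036, -0.002, 1.034] dist 0.041
```

View pics/w4.png

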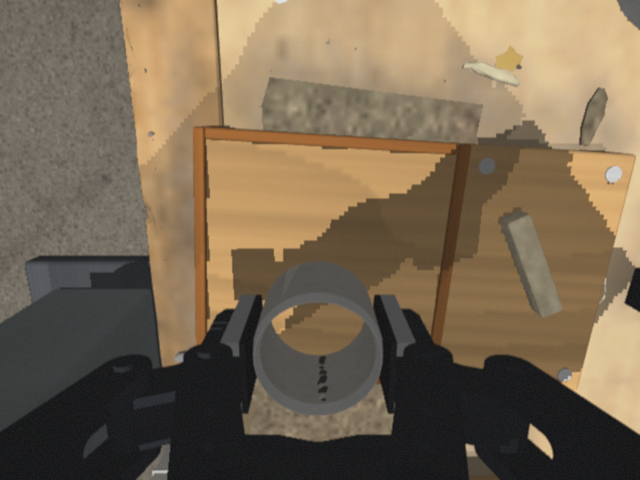

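Centred over the spare nest. Lower to contact, then release and rise.

step_arm --dr '[[0,0,0],[0,0,0],[0,0,0],[0,0,0],[0,0,0],[0,0,0],[0,0,0],[0,0,0]]' --xyz '[[0.04,0,0.3],[0.04,0,0.6],[0.04,0,0.85],[0.04,0,1.0],[0.04,0,1.03],[0.04,0,1.03],[0.04,0,1.03],[0.04,0,1.03]]' --gripper '[0.4,0.4,0.4,0.4,0.4,0.4,0.4,0.7]'

```text
time: 6.85
ee_pos: [0.4794, 0.4063, 0.0309]
tcp_rot: [179.9, -0.0, 89.8]
wrist_force: [-0.6, -0.2, 0.3]
opening: 0.0518
```

step_arm --dr '[[0,0,0],[0,0,0],[0,0,0],[0,0,0],[0,0,0],[0,0,0],[0,0,0],[0,0,0]]' --xyz '[[0,0,0],[0,0,0],[0,0,-0.2],[0,0,-0.8],[0,0,-1.8],[0,0,-3.0],[0,0,-4.0],[0,0,-4.5]]' --gripper '[0.75,0.75,0.75,0.75,0.9,1,1,1]'

```text
time: 7.65
ee_pos: [0.4796, 0.4065, 0.2154]
tcp_rot: [179.8, -0.2, 89.8]
wrist_force: [0.3, 0.0, -0.5]
opening: 0.0855
```

```bash
python3 go.py .453 -.16 .2 60;python3 -c "
from h import *
p=snap('wrist','w5')
print(p['R'],p['t'])
a=bot.regions_of(p,'die_round_center')[0]
print(a['p'],a['box'],ray(p,*a['box'][:2],.0395))"
```

```text
t 7.65 pos [0.4796 0.4065 0.2154] rot [179.75  -0.21  89.83] q [ 40.  16.  20.  95.   0. 130.] op 0.0855 F [ 0.3  0.  -0.5]
dr [0.003, -0.005, 0.521] xyz [-14.166, -0.625, 0.33] dist 0.567
[[ 0.99999456 -0.00243156  0.0022274 ]
 [-0.00293166 -0.96481066  0.26292926]
 [ 0.00150969 -0.26293436 -0.96481254]] [-0.47861285  0.36417089  0.47013148]
0.57 [315.8, 218.2, 54.5, 59.3] [0.47823457 0.40526138 0.0395    ]
```

View pics/w5.png

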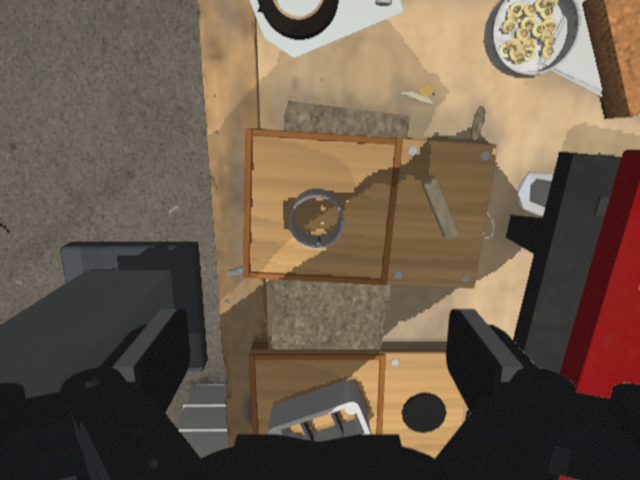

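step_arm --dr '[[0,0,0],[0,0,0],[0,0,0],[0,0,0],[0,0,0],[0,0,0],[0,0,0],[0,0,0]]' --xyz '[[-1.0,-0.1,0],[-2.2,-0.1,0],[-3.4,-0.2,0],[-4.6,-0.2,0],[-5.8,-0.3,0],[-7.0,-0.3,0],[-8.2,-0.4,0],[-9.4,-0.4,0]]' --gripper '[1,1,1,1,1,1,1,1]'

```text
time: 8.55
ee_pos: [0.4609, 0.0283, 0.2096]
tcp_rot: [-180.0, 0.0, 89.8]
wrist_force: [1.3, -0.8, 0.4]
opening: 0.0854
```

step_arm --dr '[[0,0,0],[0,0,0],[0,0,0],[0,0,0],[0,0,0],[0,0,0],[0,0,0],[0,0,0]]' --xyz '[[-1.2,0,0],[-2.4,-0.1,0],[-3.6,-0.2,0],[-4.5,-0.2,0],[-4.7,-0.2,0],[-4.7,-0.2,0],[-4.7,-0.2,0],[-4.7,-0.2,0]]' --gripper '[1,1,1,1,1,1,1,1]'

```text
time: 9.35
ee_pos: [0.4535, -0.1567, 0.21]
tcp_rot: [-180.0, -0.0, 89.9]
wrist_force: [-0.5, 0.0, -0.1]
opening: 0.0853
```

```bash
python3 go.py .453 -.16 .2 60;python3 -c "
from h import *
p=snap('wrist','w6')
a=bot.regions_of(p,'die_heel_center')[0]
print(a['p'],a['box'],ray(p,*a['box'][:2],.0375))
cv2.imwrite('pics/w6m.png',a['region'].astype(np.uint8)*255)
import pickle;pickle.dump(p,open('w6.pkl','wb'))
im=p['image'][:,:,::-1];b=[int(v) for v in a['box']]
x0,y0=max(b[0]-75,0),max(b[1]-75,0);print(x0,y0)
cv2.imwrite('pics/w6c.png',cv2.resize(im[y0:y0+150,x0:x0+150],None,fx=4,fy=4,interpolation=2))
"
```

```text
t 9.35 pos [ 0.4535 -0.1567  0.21  ] rot [-1.7999e+02 -2.0000e-02  8.9920e+01] q [-19.  -5.  -2.  93.   0.  71.] op 0.0853 F [-0.5  0.  -0.1]
dr [-0.0, -0.0, 0.522] xyz [-0.082, -0.011, 0.25] dist 0.011
0.62 [319.0, 228.5, 101.4, 90.2] [ 0.4537072  -0.16572959  0.0375    ]
244 153
```

View pics/w6.png

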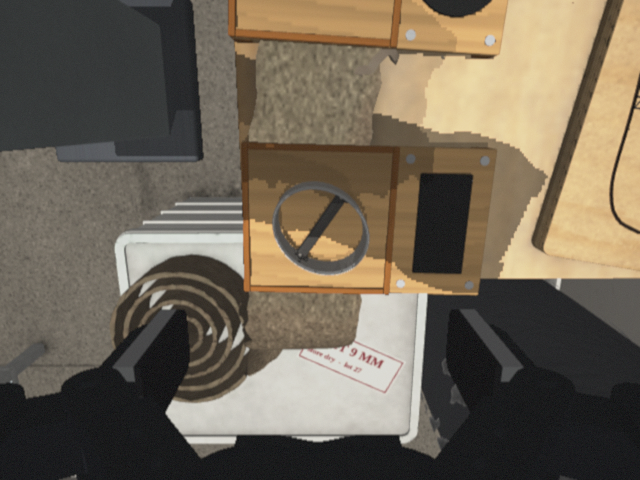

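View pics/w6c.png

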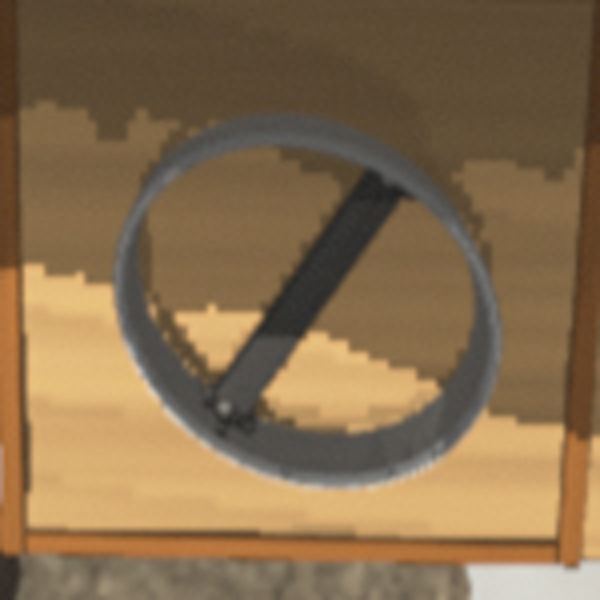

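```bash
python3 -c "
from h import *
import pickle
p=pickle.load(open('w6.pkl','rb'))
c=[(114,270),(140,195),(460,225),(500,320),(480,410),(420,470),(335,490),(250,455),(170,385),(125,320)]
P=np.array([ray(p,244+(x+.5)/4-.5,153+(y+.5)/4-.5,.053)[:2] for x,y in c])
e=cv2.fitEllipse((P*1000).astype(np.float32));print(e)
b=[ray(p,244+x/4,153+y/4,.045)[:2] for x,y in [(232,405),(385,185)]];print(b,np.degrees(np.arctan2(*(b[1]-b[0])[::-1])))
"; python3 go.py .453 -.162 .1 146
```

```text
((455.3184814453125, -162.769775390625), (59.469017028808594, 74.79564666748047), 47.11431121826172)
[array([ 0.44102149, -0.18365503]), array([ 0.46900034, -0.14224358])] 55.95583230924931
t 9.45 pos [ 0.4536 -0.1568  0.2102] rot [179.99  -0.    89.93] q [-19.  -5.  -2.  93.   0.  71.] op 0.0853 F [-0.8  0.4 -0. ]
dr [0.0, -0.0, -0.979] xyz [-0.13, -0.014, 2.754] dist 0.11
```

step_arm --dr '[[0,0,-0.14],[0,0,-0.28],[0,0,-0.42],[0,0,-0.56],[0,0,-0.7],[0,0,-0.84],[0,0,-0.96],[0,0,-0.96]]' --xyz '[[-0.15,0.02,0.3],[-0.15,0.02,0.7],[-0.15,0.02,1.1],[-0.15,0.02,1.5],[-0.15,0.02,1.9],[-0.15,0.02,2.2],[-0.15,0.02,2.5],[-0.15,0.02,2.5]]' --gripper '[1,1,1,1,1,1,1,1]'

```text
time: 10.25
ee_pos: [0.4536, -0.1629, 0.1087]
tcp_rot: [-180.0, -0.1, 145.0]
wrist_force: [-0.2, 0.4, -0.5]
opening: 0.0856
```

```bash
python3 go.py .4545 -.163 .028 145;python3 -c "
from h import *
p=snap('wrist','w7')"
```

```text
t 10.25 pos [ 0.4536 -0.1629  0.1087] rot [-1.7997e+02 -1.3000e-01  1.4500e+02] q [-20.  -5. -13.  82.   0.  15.] op 0.0856 F [-0.2  0.4 -0.5]
dr [-0.001, -0.002, 0.0] xyz [-0.025, 0.012, 2.017] dist 0.081
```

View pics/w7.png

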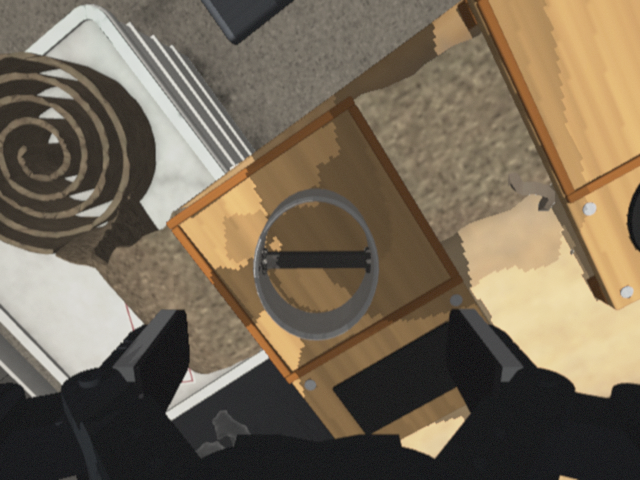

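step_arm --dr '[[0,0,0],[0,0,0],[0,0,0],[0,0,0],[0,0,0],[0,0,0],[0,0,0],[0,0,0]]' --xyz '[[0,0,0.3],[0,0,0.7],[0,0,1.1],[0,0,1.4],[0,0,1.7],[0,0,1.9],[0,0,2.0],[0,0,2.0]]' --gripper '[1,1,1,1,1,1,1,1]'

```text
time: 11.1
ee_pos: [0.454, -0.1639, 0.0298]
tcp_rot: [-180.0, -0.0, 144.8]
wrist_force: [-0.1, -0.0, -1.2]
opening: 0.0854
```

```bash
python3 go.py .4545 -.163 .028 145;python3 -c "
from h import *
p=snap('wrist','w8')"
```

```text
t 11.1 pos [ 0.454  -0.1639  0.0298] rot [-1.7999e+02 -3.0000e-02  1.4482e+02] q [-20.  -3. -21.  73.  -0.  15.] op 0.0854 F [-0.1 -0.  -1.2]
dr [-0.0, -0.0, -0.003] xyz [0.002, 0.024, 0.044] dist 0.002
```

View pics/w8.png

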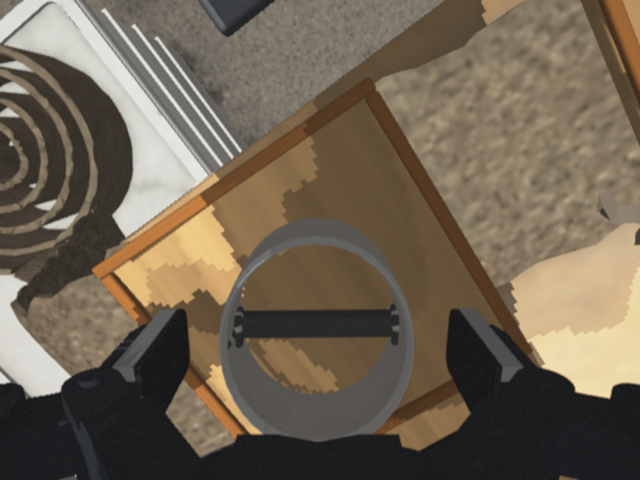

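step_arm --dr '[[0,0,0],[0,0,0],[0,0,0],[0,0,0],[0,0,0],[0,0,0],[0,0,0],[0,0,0]]' --xyz '[[0,0,0.1],[0,0,0.1],[0,0,0.1],[0,0,0.1],[0,0,0.1],[0,0,0.1],[0,0,0.1],[0,0,0.1]]' --gripper '[1,0.9,0.8,0.7,0.65,0.65,0.65,0.65]' --squeeze 50

```text
time: 11.95
ee_pos: [0.4544, -0.164, 0.0268]
tcp_rot: [180.0, 0.0, 144.8]
wrist_force: [-1.5, 0.7, 4.9]
opening: 0.0609
```

```bash
python3 go.py .4535 .0245 .028 145;python3 -c "
from h import *
p=snap('wrist','w9')"
```

```text
t 11.95 pos [ 0.4544 -0.164   0.0268] rot [1.7999e+02 4.0000e-02 1.4483e+02] q [-20.  -3. -21.  72.  -0.  15.] op 0.0609 F [-1.5  0.7  4.9]
dr [0.0, 0.001, -0.003] xyz [2.732, 3.84, -0.031] dist 0.188
```

View pics/w9.png

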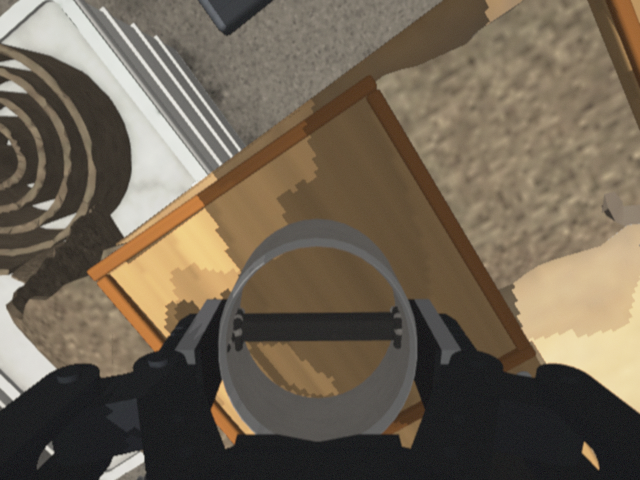

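step_arm --dr '[[0,0,0],[0,0,0],[0,0,0],[0,0,0],[0,0,0],[0,0,0],[0,0,0],[0,0,0]]' --xyz '[[0,0,-0.3],[0,0,-0.8],[0,0,-1.4],[0.3,0.4,-1.6],[0.9,1.2,-1.6],[1.5,2.1,-1.6],[2.1,3.0,-1.6],[2.6,3.7,-1.6]]' --gripper '[0.65,0.65,0.65,0.65,0.65,0.65,0.65,0.65]'

```text
time: 12.8
ee_pos: [0.4543, 0.0189, 0.0909]
tcp_rot: [180.0, 0.0, 144.9]
wrist_force: [1.4, 0.3, -2.1]
opening: 0.0608
```

```bash
python3 go.py .4535 .0245 .028 145;python3 -c "
from h import *
p=snap('wrist','w10')"
```

```text
t 12.8 pos [0.4543 0.0189 0.0909] rot [1.7996e+02 3.0000e-02 1.4485e+02] q [  2.  -9. -19.  80.   0.  38.] op 0.0608 F [ 1.4  0.3 -2.1]
dr [0.001, 0.0, -0.003] xyz [0.097, 0.101, 1.573] dist 0.063
```

View pics/w10.png

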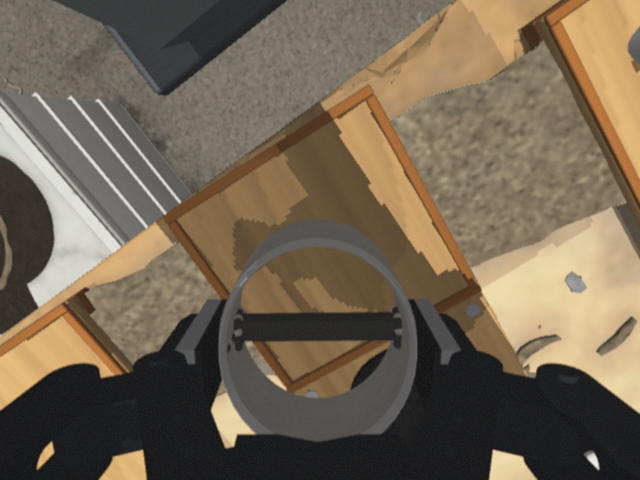

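step_arm --dr '[[0,0,0],[0,0,0],[0,0,0],[0,0,0],[0,0,0],[0,0,0],[0,0,0],[0,0,0]]' --xyz '[[0.1,0.09,0.3],[0.1,0.09,0.7],[0.1,0.09,1.1],[0.1,0.09,1.4],[0.1,0.09,1.55],[0.1,0.09,1.58],[0.1,0.09,1.58],[0.1,0.09,1.58]]' --gripper '[0.65,0.65,0.65,0.65,0.65,0.65,0.65,0.9]'

```text
time: 13.65
ee_pos: [0.4535, 0.022, 0.0272]
tcp_rot: [180.0, 0.0, 144.8]
wrist_force: [-0.5, 0.8, 1.1]
opening: 0.0733
```

step_arm --dr '[[0,0,0],[0,0,0],[0,0,0],[0,0,0],[0,0,0],[0,0,0],[0,0,0],[0,0,0]]' --xyz '[[0,0,0],[0,0,0],[0,0,-0.2],[0,0,-0.8],[0,0,-1.8],[0,0,-3.0],[0,0,-4.0],[0,0,-4.5]]' --gripper '[1,1,1,1,1,1,1,1]'

```text
time: 14.45
ee_pos: [0.454, 0.0223, 0.2115]
tcp_rot: [179.8, 0.2, 144.8]
wrist_force: [0.6, -0.1, -0.4]
opening: 0.0852
```

```bash
python3 go.py .478 .2 .21 100;python3 -c "
from h import *
p=snap('wrist','w11')
a=bot.regions_of(p,'die_heel_center')[0]
print(a['p'],a['box'],ray(p,*a['box'][:2],.0375))
b=bot.regions_of(p,'tray_heel_nest')[0];print(b['p'],b['box'])
import pickle;pickle.dump(p,open('w11.pkl','wb'))"
```

```text
t 14.45 pos [0.454  0.0223 0.2115] rot [179.82   0.23 144.84] q [ 3. -9. -5. 93. -0. 38.] op 0.0852 F [ 0.6 -0.1 -0.4]
dr [0.004, 0.003, 0.783] xyz [2.068, 3.978, 0.04] dist 0.179
0.71 [316.6, 218.9, 87.3, 103.7] [0.45555262 0.02086421 0.0375    ]
0.78 [337.4, 236.3, 249.1, 270.3]
```

View pics/w11.png

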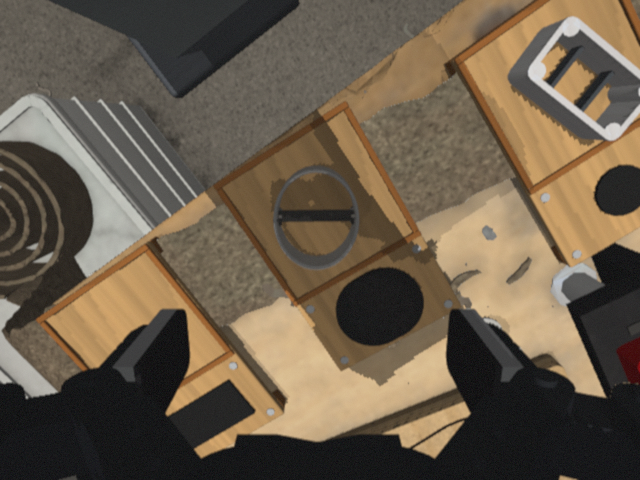

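```bash
python3 go.py .479 .2205 .19 202; python3 -c "
from h import *
import pickle
p=pickle.load(open('w11.pkl','rb'))
P=np.array([ray(p,*q,.026)[:2] for q in [(216,188),(346,104),(418,235),(293,305)]]);print(P.round(3),P.mean(0))"
```

```text
t 14.6 pos [0.4539 0.0223 0.2086] rot [1.7989e+02 1.4000e-01 1.4483e+02] q [ 3. -9. -6. 93.  0. 38.] op 0.0852 F [ 0.  -0.1 -0.3]
dr [0.001, 0.003, -0.998] xyz [2.342, 4.412, 0.468] dist 0.201
[[ 0.394 -0.029]
 [ 0.4    0.086]
 [ 0.514  0.077]
 [ 0.506 -0.038]] [0.45346916 0.02383047]
```

Heel is about 3 mm off centre, which is fine. Next the strap die.

step_arm --dr '[[0,0,-0.13],[0,0,-0.26],[0,0,-0.4],[0,0,-0.54],[0,0,-0.68],[0,0,-0.82],[0,0,-0.96],[0,0,-0.995]]' --xyz '[[0.3,0.5,0],[0.8,1.5,0],[1.3,2.5,0],[1.8,3.5,0.2],[2.2,4.2,0.4],[2.34,4.41,0.4],[2.34,4.41,0.4],[2.34,4.41,0.4]]' --gripper '[1,1,1,1,1,1,1,1]'

```text
time: 15.4
ee_pos: [0.4776, 0.2208, 0.1892]
tcp_rot: [-180.0, -0.2, -157.8]
wrist_force: [-1.0, 0.3, -0.0]
opening: 0.0855
```

```bash
python3 go.py .479 .2205 .1 202;python3 -c "
from h import *
p=snap('wrist','w12')
a=bot.regions_of(p,'die_strap_center')[0]
print(a['p'],a['box'],ray(p,*a['box'][:2],.038))"
```

```text
t 15.4 pos [0.4776 0.2208 0.1892] rot [-1.7999e+02 -1.5000e-01 -1.5780e+02] q [25.  1.  1. 90.  0.  3.] op 0.0855 F [-1.   0.3 -0. ]
dr [-0.0, -0.003, 0.004] xyz [-0.036, -0.019, 2.231] dist 0.089
0.57 [319.1, 229.1, 69.4, 126.1] [0.4802335  0.22383179 0.038     ]
```

View pics/w12.png

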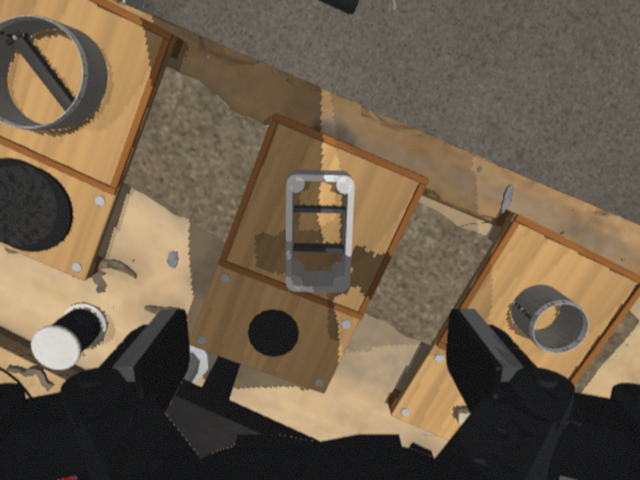

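step_arm --dr '[[0,0,0],[0,0,0],[0,0,0],[0,0,0],[0,0,0],[0,0,0],[0,0,0],[0,0,0]]' --xyz '[[-0.05,-0.03,0.6],[-0.05,-0.03,1.5],[-0.05,-0.03,2.3],[-0.05,-0.03,2.9],[-0.05,-0.03,3.4],[-0.05,-0.03,3.8],[-0.05,-0.03,4.0],[-0.05,-0.03,4.05]]' --gripper '[1,1,1,1,1,1,1,1]'

```text
time: 16.3
ee_pos: [0.4799, 0.2195, 0.0277]
tcp_rot: [-180.0, -0.1, -158.2]
wrist_force: [-0.3, 0.4, -0.3]
opening: 0.0852
```

```bash
python3 go.py .479 .222 .027 202;python3 -c "
from h import *
p=snap('wrist','w13')"
```

```text
t 16.3 pos [0.4799 0.2195 0.0277] rot [-1.8000e+02 -1.2000e-01 -1.5822e+02] q [ 25.   3. -14.  73.   0.   3.] op 0.0852 F [-0.3  0.4 -0.3]
dr [-0.0, -0.002, -0.004] xyz [-0.003, 0.065, 0.017] dist 0.003
```

View pics/w13.png

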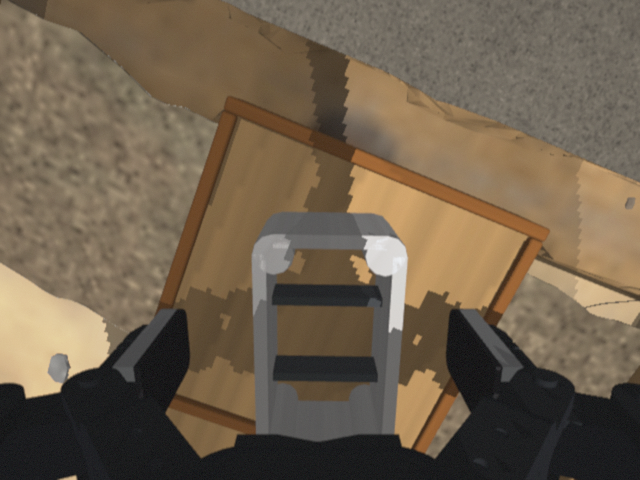

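step_arm --dr '[[0,0,0],[0,0,0],[0,0,0],[0,0,0],[0,0,0],[0,0,0],[0,0,0],[0,0,0]]' --xyz '[[0,0.07,0],[0,0.07,0],[0,0.07,0],[0,0.07,0],[0,0.07,0],[0,0.07,0],[0,0.07,0],[0,0.07,0]]' --gripper '[1,0.9,0.7,0.5,0.44,0.44,0.44,0.44]'

```text
time: 17.15
ee_pos: [0.4799, 0.2227, 0.0295]
tcp_rot: [180.0, 0.1, -158.2]
wrist_force: [-0.8, -1.2, 5.5]
opening: 0.043
```

```bash
python3 go.py .452 -.163 .1 202;python3 -c "
from h import *
p=snap('wrist','w14')"
```

```text
t 17.15 pos [0.4799 0.2227 0.0295] rot [ 1.8000e+02  6.0000e-02 -1.5816e+02] q [ 25.   3. -14.  73.  -0.   3.] op 0.043 F [-0.8 -1.2  5.5]
dr [0.0, 0.001, -0.003] xyz [4.232, -8.691, -1.766] dist 0.393
```

View pics/w14.png

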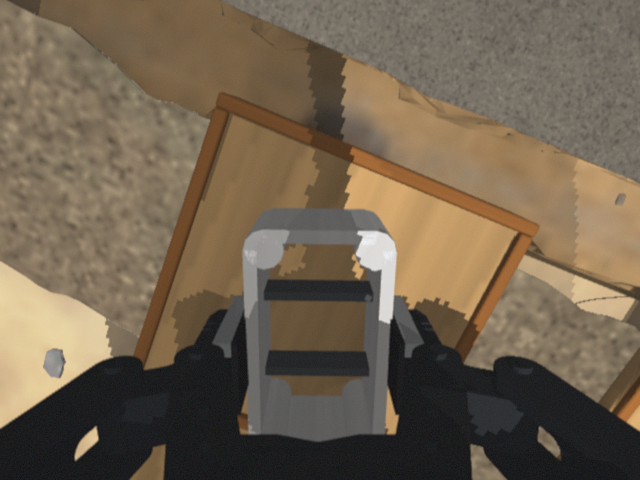

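step_arm --dr '[[0,0,0],[0,0,0],[0,0,0],[0,0,0],[0,0,0],[0,0,0],[0,0,0],[0,0,0]]' --xyz '[[0,0,-0.4],[0,0,-1.1],[0,0,-1.9],[0.2,-0.4,-2.4],[0.6,-1.2,-2.4],[1.05,-2.1,-2.4],[1.5,-3.1,-2.4],[2.0,-4.1,-2.4]]' --gripper '[0.44,0.44,0.44,0.44,0.44,0.44,0.44,0.44]'

```text
time: 18.0
ee_pos: [0.4658, 0.0392, 0.1245]
tcp_rot: [180.0, -0.0, -158.1]
wrist_force: [0.4, -0.4, -2.1]
opening: 0.0431
```

```bash
python3 go.py .4525 -.163 .07 202;python3 -c "
from h import *
p=snap('wrist','w15')"
```

```text
t 18.0 pos [0.4658 0.0392 0.1245] rot [ 1.8000e+02 -2.0000e-02 -1.5811e+02] q [  5.  -7. -14.  84.  -0. -17.] op 0.0431 F [ 0.4 -0.4 -2.1]
dr [0.0, -0.0, -0.002] xyz [2.193, -4.567, 1.364] dist 0.21
```

View pics/w15.png

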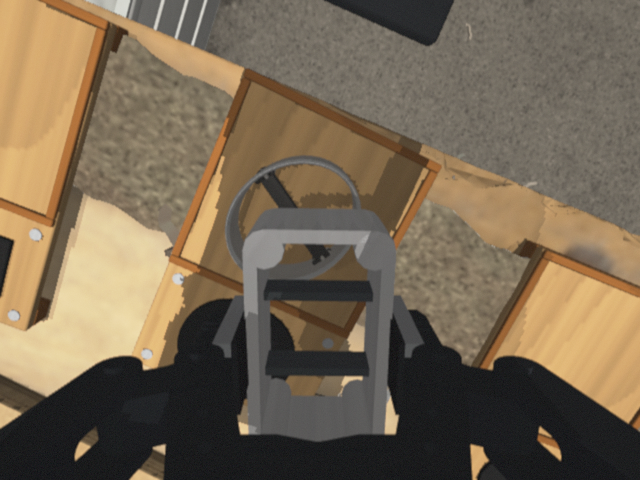

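step_arm --dr '[[0,0,0],[0,0,0],[0,0,0],[0,0,0],[0,0,0],[0,0,0],[0,0,0],[0,0,0]]' --xyz '[[0.5,-1.0,0],[1.0,-2.1,0],[1.5,-3.1,0],[2.0,-4.1,0],[2.18,-4.56,0],[2.18,-4.56,0.5],[2.18,-4.56,1.0],[2.18,-4.56,1.35]]' --gripper '[0.44,0.44,0.44,0.44,0.44,0.44,0.44,0.44]'

```text
time: 18.85
ee_pos: [0.4525, -0.1612, 0.0692]
tcp_rot: [179.9, -0.1, -158.2]
wrist_force: [0.0, -0.0, -1.5]
opening: 0.0437
```

```bash
python3 go.py .4525 -.163 .0295 202;python3 -c "
from h import *
p=snap('wrist','w16')"
```

```text
t 18.85 pos [ 0.4525 -0.1612  0.0692] rot [ 1.7993e+02 -8.0000e-02 -1.5820e+02] q [-20.  -4. -17.  77.   0. -41.] op 0.0437 F [ 0.  -0.  -1.5]
dr [0.001, -0.001, -0.003] xyz [0.016, -0.042, 0.992] dist 0.04
```

View pics/w16.png

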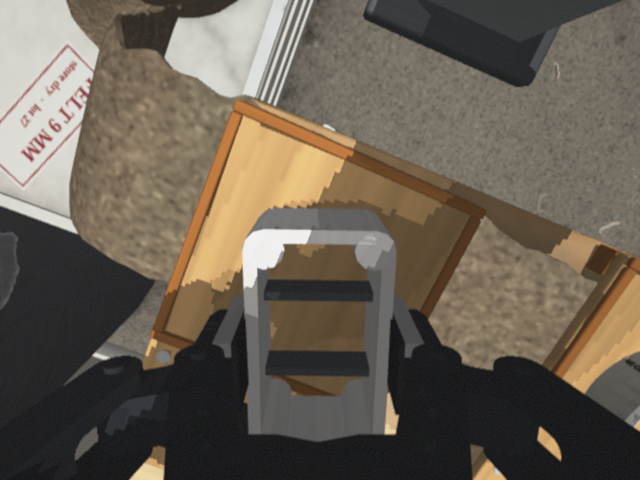

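step_arm --dr '[[0,0,0],[0,0,0],[0,0,0],[0,0,0],[0,0,0],[0,0,0],[0,0,0],[0,0,0]]' --xyz '[[0.01,-0.03,0.3],[0.01,-0.03,0.6],[0.01,-0.03,0.85],[0.01,-0.03,0.97],[0.01,-0.03,1.0],[0.01,-0.03,1.0],[0.01,-0.03,1.0],[0.01,-0.03,1.0]]' --gripper '[0.44,0.44,0.44,0.44,0.44,0.44,0.44,0.7]'

```text
time: 19.7
ee_pos: [0.4537, -0.1626, 0.0315]
tcp_rot: [-180.0, 0.0, -158.2]
wrist_force: [0.9, -1.0, 0.1]
opening: 0.0564
```

step_arm --dr '[[0,0,0],[0,0,0],[0,0,0],[0,0,0],[0,0,0],[0,0,0],[0,0,0],[0,0,0]]' --xyz '[[0,0,0],[0,0,0],[0,0,-0.2],[0,0,-0.8],[0,0,-1.8],[0,0,-3.0],[0,0,-4.0],[0,0,-4.5]]' --gripper '[0.8,0.8,0.8,0.9,1,1,1,1]'

```text
time: 20.5
ee_pos: [0.454, -0.1627, 0.2156]
tcp_rot: [-179.8, 0.2, -158.2]
wrist_force: [0.6, -0.4, 0.0]
opening: 0.0849
```

```bash
python3 go.py .479 .406 .21 130;python3 -c "
from h import *
p=snap('wrist','w17')
a=bot.regions_of(p,'die_strap_center')[0]
print(a['p'],a['box'],ray(p,*a['box'][:2],.038))
import pickle;pickle.dump(p,open('w17.pkl','wb'))"
```

```text
t 20.5 pos [ 0.454  -0.1627  0.2156] rot [-179.81    0.22 -158.16] q [-20.  -5.  -2.  93.  -0. -42.] op 0.0849 F [ 0.6 -0.4  0. ]
dr [-0.001, 0.005, 1.254] xyz [-5.868, 12.965, 0.117] dist 0.569
0.94 [320.5, 215.1, 67.7, 117.5] [ 0.45331111 -0.16036283  0.038     ]
```

View pics/w17.png

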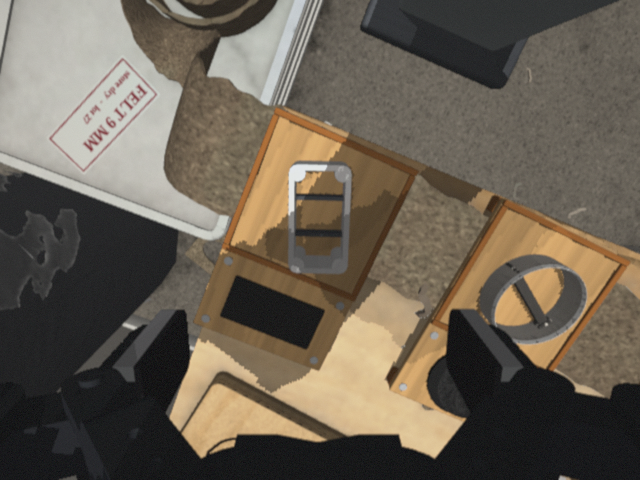

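step_arm --dr '[[0,0,0.12],[0,0,0.24],[0,0,0.36],[0,0,0.48],[0,0,0.6],[0,0,0.72],[0,0,0.84],[0,0,0.96]]' --xyz '[[-0.4,0.8,0],[-0.9,1.9,0],[-1.4,3.0,0],[-1.9,4.1,0],[-2.4,5.2,0],[-2.9,6.3,0],[-3.4,7.4,0],[-3.8,8.5,0]]' --gripper '[1,1,1,1,1,1,1,1]'

```text
time: 21.4
ee_pos: [0.4674, 0.2117, 0.2102]
tcp_rot: [-180.0, -0.0, 146.5]
wrist_force: [1.0, 0.2, -0.9]
opening: 0.0855
```

```bash
python3 go.py .479 .406 .19 90
```

```text
t 21.4 pos [0.4674 0.2117 0.2102] rot [-1.7997e+02 -2.0000e-02  1.4655e+02] q [24. -0.  2. 93. -0. 58.] op 0.0855 F [ 1.   0.2 -0.9]
dr [-0.001, 0.0, 0.987] xyz [2.436, 4.213, 0.504] dist 0.196
```

step_arm --dr '[[0,0,0.14],[0,0,0.28],[0,0,0.42],[0,0,0.56],[0,0,0.7],[0,0,0.84],[0,0,0.98],[0,0,0.98]]' --xyz '[[0.4,0.8,0],[0.9,1.6,0],[1.4,2.4,0],[1.8,3.2,0],[2.2,3.8,0],[2.4,4.2,0.2],[2.4,4.2,0.4],[2.4,4.2,0.5]]' --gripper '[1,1,1,1,1,1,1,1]'

```text
time: 22.2
ee_pos: [0.4788, 0.4031, 0.189]
tcp_rot: [-179.9, 0.1, 90.6]
wrist_force: [0.8, 0.5, -0.5]
opening: 0.0855
```

```bash
python3 go.py .4785 .406 .027 90; python3 -c "
from h import *
p=snap('wrist','w18')
a=bot.regions_of(p,'die_round_center')[0]
print(a['p'],a['box'],ray(p,*a['box'][:2],.0395))"
```

```text
t 22.2 pos [0.4788 0.4031 0.189 ] rot [-1.7988e+02  1.0000e-01  9.0620e+01] q [ 40.  15.  17.  92.  -0. 129.] op 0.0855 F [ 0.8  0.5 -0.5]
dr [-0.002, 0.002, 0.011] xyz [0.081, 0.0, 4.049] dist 0.162
0.7 [316.9, 219.4, 59.7, 65.7] [0.47729399 0.40584855 0.0395    ]
```

View pics/w18.png

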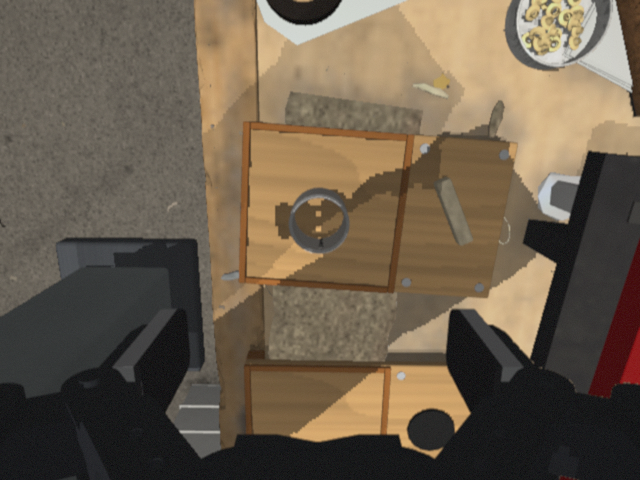

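step_arm --dr '[[0,0,0],[0,0,0],[0,0,0],[0,0,0],[0,0,0],[0,0,0],[0,0,0],[0,0,0]]' --xyz '[[0.05,0,0.6],[0.05,0,1.5],[0.05,0,2.3],[0.05,0,2.9],[0.05,0,3.4],[0.05,0,3.8],[0.05,0,3.95],[0.05,0,4.0]]' --gripper '[1,1,1,1,1,1,1,1]'

```text
time: 23.1
ee_pos: [0.4795, 0.4046, 0.0308]
tcp_rot: [-180.0, 0.0, 90.7]
wrist_force: [0.7, -0.4, -0.2]
opening: 0.0854
```

step_arm --dr '[[0,0,0],[0,0,0],[0,0,0],[0,0,0],[0,0,0],[0,0,0],[0,0,0],[0,0,0]]' --xyz '[[0,0,0],[0,0,0],[0,0,0],[0,0,0],[0,0,0],[0,0,0],[0,0,0],[0,0,0]]' --gripper '[0.9,0.75,0.6,0.5,0.4,0.4,0.4,0.4]' --squeeze 40

```text
time: 23.9
ee_pos: [0.4797, 0.4051, 0.0317]
tcp_rot: [180.0, -0.0, 90.7]
wrist_force: [0.0, 0.2, 5.3]
opening: 0.0388
```

```bash
python3 go.py .4775 .2225 .1 90; python3 -c "
from h import *
p=snap('wrist','w19')"
```

```text
t 23.9 pos [0.4797 0.4051 0.0317] rot [ 1.7995e+02 -4.0000e-02  9.0690e+01] q [ 40.  16.   1.  75.   0. 129.] op 0.0388 F [0.  0.2 5.3]
dr [0.001, -0.001, 0.012] xyz [-4.563, -0.108, -1.712] dist 0.195
```

View pics/w19.png

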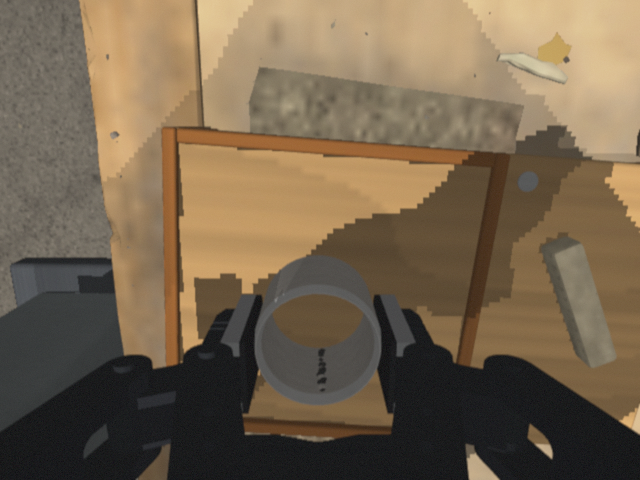

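step_arm --dr '[[0,0,0],[0,0,0],[0,0,0],[0,0,0],[0,0,0],[0,0,0],[0,0,0],[0,0,0]]' --xyz '[[0,0,-0.4],[0,0,-1.0],[-0.2,0,-1.6],[-1.0,-0.05,-1.6],[-2.0,-0.1,-1.6],[-3.0,-0.1,-1.6],[-4.0,-0.1,-1.6],[-4.5,-0.11,-1.6]]' --gripper '[0.4,0.4,0.4,0.4,0.4,0.4,0.4,0.4]'

```text
time: 24.75
ee_pos: [0.477, 0.2223, 0.0958]
tcp_rot: [180.0, 0.0, 90.6]
wrist_force: [-0.5, -0.1, -0.8]
opening: 0.0388
```

```bash
python3 go.py .4775 .2225 .0315 90.6; python3 -c "
from h import *
p=snap('wrist','w20')"
```

```text
t 24.75 pos [0.477  0.2223 0.0958] rot [1.7998e+02 2.0000e-02 9.0600e+01] q [ 25.   1.  -9.  80.  -0. 114.] op 0.0388 F [-0.5 -0.1 -0.8]
dr [0.0, 0.0, 0.0] xyz [0.006, 0.013, 1.609] dist 0.064
```

View pics/w20.png

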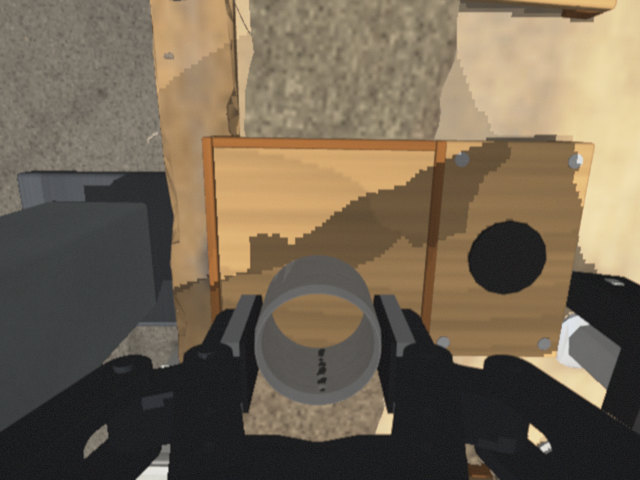

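step_arm --dr '[[0,0,0],[0,0,0],[0,0,0],[0,0,0],[0,0,0],[0,0,0],[0,0,0],[0,0,0]]' --xyz '[[0,0,0.4],[0,0,0.8],[0,0,1.2],[0,0,1.45],[0,0,1.58],[0,0,1.6],[0,0,1.6],[0,0,1.6]]' --gripper '[0.4,0.4,0.4,0.4,0.4,0.4,0.4,0.7]'

```text
time: 25.6
ee_pos: [0.4775, 0.2251, 0.0315]
tcp_rot: [180.0, -0.0, 90.7]
wrist_force: [-0.1, -0.2, 0.2]
opening: 0.0521
```

step_arm --dr '[[0,0,0],[0,0,0],[0,0,0],[0,0,0],[0,0,0],[0,0,0],[0,0,0],[0,0,0]]' --xyz '[[0,0,0],[0,0,0],[0,0,-0.2],[0,0,-0.8],[0,0,-1.8],[0,0,-3.0],[0,0,-4.0],[0,0,-4.5]]' --gripper '[0.75,0.75,0.75,0.8,0.9,1,1,1]'

```text
time: 26.4
ee_pos: [0.4779, 0.2252, 0.2157]
tcp_rot: [179.7, -0.1, 90.7]
wrist_force: [0.3, 1.2, -0.6]
opening: 0.0854
```

```bash
python3 go.py .2 -.3 .2 90; python3 -c "
from h import *
p=snap('wrist','w21')
for q in (p,snap('side','side21'),snap('top','top21')):
  for k,h in (('round',.0395),('heel',.0375),('strap',.038)):
    for a in bot.regions_of(q,'die_%s_center'%k)[:1]: print(k,a['p'],a['box'],ray(q,*a['box'][:2],h))"
```

```text
t 26.4 pos [0.4779 0.2252 0.2157] rot [ 1.7973e+02 -1.3000e-01  9.0690e+01] q [ 25.   1.   5.  93.   0. 115.] op 0.0854 F [ 0.3  1.2 -0.6]
dr [0.005, -0.002, 0.012] xyz [-13.045, -7.106, 0.33] dist 0.594
heel 0.69 [288.4, 421.2, 78.5, 39.9] [0.45482699 0.04243604 0.0375    ]
round 0.76 [315.2, 237.4, 20.4, 24.7] [0.47609846 0.21671241 0.0395    ]
heel 0.71 [325.3, 297.5, 48.2, 32.8] [0.46144005 0.0176524  0.0375    ]
strap 0.67 [344.4, 373.0, 63.4, 52.4] [ 0.45680699 -0.1644747   0.038     ]
heel 0.71 [364.0, 244.7, 31.2, 38.2] [0.4535211  0.01830476 0.0375    ]
strap 0.75 [461.8, 247.4, 38.5, 48.2] [ 0.44950549 -0.16255498  0.038     ]
```

View pics/w21.png

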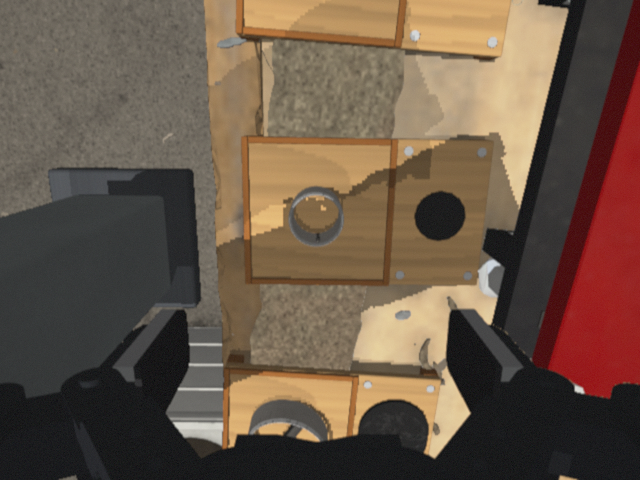

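View pics/side21.png

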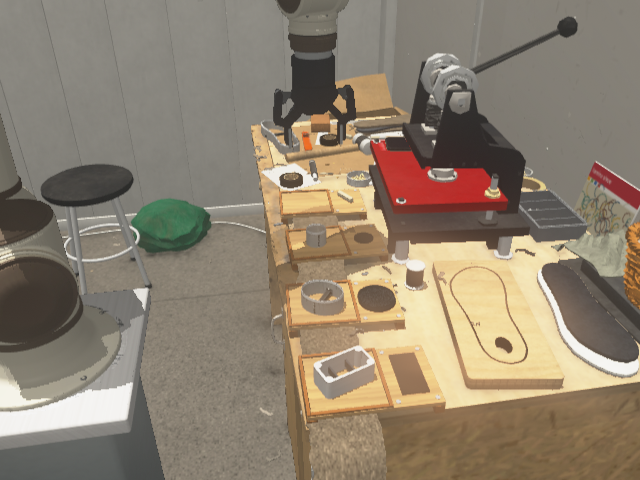

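View pics/top21.png

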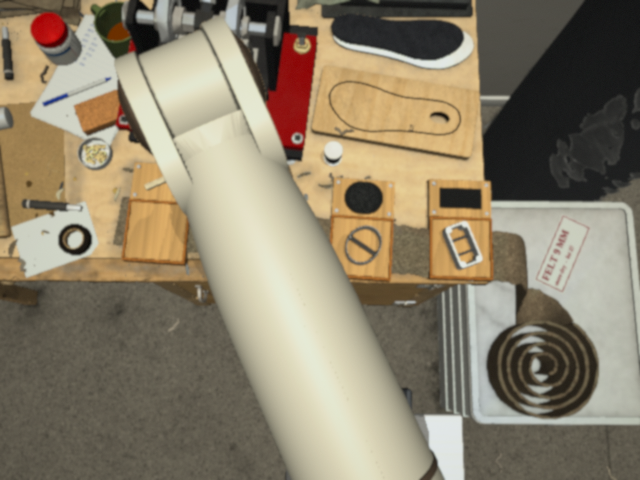

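```bash
python3 - <<'E'
import cv2
a=cv2.imread('pics/top21.png')
cv2.imwrite('pics/t3.png',cv2.resize(a[155:285,310:510],None,fx=4,fy=4,interpolation=cv2.INTER_CUBIC))
E
```

```text
(no output)
```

View pics/t3.png

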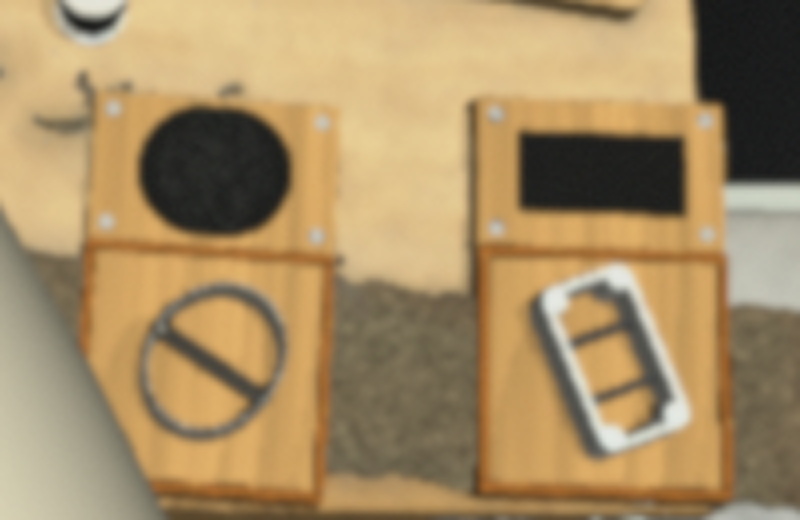

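```bash
python3 - <<'E'
from trays import *
p=bot.camera('top')
print(ray(p,*px(2,213,361),.053),ray(p,*px(2,613,359),.054)); print(bot.get_obs()['qd'].round(2))
print(bot.job_done())
E
```

```text
[0.45023888 0.02171917 0.053     ] [ 0.4521505  -0.16078414  0.054     ]
[0.05 0.01 0.14 0.1  0.03 0.09]
the job is handed in; nothing more can be done
None
```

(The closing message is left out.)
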